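Reset the talking bead counter with its key

ROBOT

A 6-joint arm with a two-finger parallel gripper is mounted at the origin on the work surface. World frame = base frame: x ahead of the robot, y to its left, z up, the work surface at z = 0. Lengths are in m, angles in degrees, forces in N, time in s.
With the tool pointing down it reaches from about 0.325 to 0.85 m from the base axis. Payload 15.5 kg.
Tool frame: the origin (TCP) lies midway between the tips of the shut fingers; the grasp point (between the pads) lies 19 mm behind it; z points along the fingers, y is the line along which they close (so a half turn about z gives the same grasp; the last joint's range is limited). The gripper opens to 91 mm and grips with 3 to 60 N. Pads are 32 mm wide; open, the fingers measure 118 mm over their backs; the gripper's body (76 mm by 178 mm) begins 60 mm behind the grasp point.
Start: joints at [-69.7, 28.281, 77.091, -0, 74.628, -5.472], TCP at [0.272, -0.563, 0.214] pointing down, gripper open.
Joint ranges: [-166.48, 166.48], [-47.26, 123.95], [12.59, 153.08], [-70.14, 250.14], [6.76, 159.57], [-176.63, 176.63]. Speed limits (degrees/s): [108.29, 108.29, 147.25, 172.46, 172.46, 172.46].

INTERFACE

Orientations are given as a 3x3 rotation matrix whose columns are the frame's x, y, z axes.
In Python, from bench import ctrl gives the robot as it stands. The module is installed in compiled form; this text tells all that it offers. Calls block until the motion is done:
- ctrl.goto(position, orientation): joint-space move of the TCP to a pose.
- ctrl.move_l(position, vel=0.15, ori=None, contact_N=None): straight line of the TCP; ori=None keeps the orientation; vel is the mean speed in m/s. With contact_N (N) it stops when the force on the tool has changed by that much, and returns True; else False.
- ctrl.movej(angles): joint-space move.
- ctrl.command_gripper(opening): opening from 0.0 (shut) to 1.0 (fully open); the grip force is fixed at half the most; returns when the fingers have stopped.
- ctrl.sleep(seconds).
- ctrl.ik(position, orientation): joint angles nearest the present ones, or None.
- ctrl.read_camera(name): name is "scene" or "top" or "wrist"; returns the picture (400x640x3 uint8, blue, green, red); there is no depth.
- ctrl.camera_params(name): a dict with "fx", "fy", "cx", "cy" (pixels), "pose" (4x4, takes a point from camera to world coordinates); the wrist camera has in their place "T_tool_cam" (4x4, takes a point from camera to tool coordinates, whose origin is the TCP and whose axes are the flange's). Camera axes: x right, y up, looking along -z (the intrinsics and any distortion apply to the point x, -y, -z); pixel columns grow to the right and rows downward; lengths in m; the calibration is good to about 2 mm. A picture is of the moment at which its call begins: read the wrist's pose just before it. camera_params takes no time and is no camera call.
A pose or a line that the arm cannot do raises ctrl.MotionError and nothing moves.
- ctrl.sign_off(): hands the job in, once; it reports no verdict.
Readings, each from a call of its own:
- ctrl.current_t(): time.
- ctrl.current_q(): joint angles.
- ctrl.current_dq(): joint speeds.
- ctrl.current_effort(): joint torques, N m.
- ctrl.current_tool_pos(): TCP position.
- ctrl.current_eef_rot(): TCP orientation.
- ctrl.current_contact_force(): force on the tool from outside, world axes, zero at the start.
- ctrl.current_wrist_torque(): the same for the moment, N m.
- ctrl.current_grip_width(): opening from 0.0 (shut) to 1.0 (fully open).
Only numpy, scipy, OpenCV 4.12 (cv2) and the standard library are available. Lean on these libraries where they do the work, as an engineer would, in place of code of your own. Each camera call takes 0.05 s, during which the arm holds its last target. There are 200 camera calls.

TASK

Reset the talking bead counter for the next class: take the green key out of its wooden hexagon block, push it fully into the slot of the counter's green barrel, turn it clockwise (seen from above) to its stop and back home, then withdraw it. Finish by putting the key fully back into the block it came from, upright, and letting go.

Things in the scene. Friction and masses are not known exactly. Their poses are not given: they have to be found in the camera images.
- green_key_mid (a point): Green key upright in a wooden hexagon block (blue twin in the other). Point: centre of its 80 mm height. z up, x width, y thickness; half-turn symmetric; 60 g. Grip: 52 (x) x 14 (y), from 8 mm below the point to 40 above; pinch the 14 mm, tips level with the point or above. Black blade below: 32 long, 30 (x) x 8 (y), last 6 mm 16 x 5. The grip's underside is the shoulder that stops it when fully in.
- block_mouth (a point): Centre of the slot mouth in the top of the loose wooden hexagon block (280 g, 90 mm across flats, 46 high, on the cart) that holds the green key. z up, x along the slot: 36 long (x), 13 wide (y), 38 deep, 4 mm bevels. With the key fully in, the key's centre is 8 mm above this point.
- barrel_mouth (a point): Centre of the slot mouth in the top of the square green barrel (60 x 60, 40 high) on the fixed white counter (150 x 220 x 44), 86 mm above the cart top. z up, x along the slot when home (frame does not turn with the barrel). Slot 36 long, 13 wide, 36 deep, 4 mm bevels. Key fully in: its centre 8 mm above this point. Rocker switch and bead wire on the counter are lower than the barrel.
- barrel (a joint): Turn of the barrel (rad): 0 home, grows clockwise seen from above, stop at 1.2 (about 70 degrees). A light spring (0.05 N m at most) brings it back. The key has about 10 degrees of play in the slot, so turn it about 80 degrees to bring the barrel to its stop.

How it is judged (in metres and radians):
On the way, in this order (a step that is already met when the one before it is completed fails the run):
1. the green key is fully in the barrel's slot, the barrel still at home (horizontal distance between green_key_mid and barrel_mouth below 0.012 m and z of green_key_mid in the frame of barrel_mouth below 0.018 m and angle between green_key_mid's own z axis and vertical below 0.26 rad and value of joint barrel below 0.3 rad), for 0.1 s.
2. with the key in, the barrel is turned clockwise to its stop (at least 1.0 of 1.2 rad) (horizontal distance between green_key_mid and barrel_mouth below 0.012 m and z of green_key_mid in the frame of barrel_mouth below 0.018 m and angle between green_key_mid's own z axis and vertical below 0.26 rad and value of joint barrel above 1 rad), for 0.1 s.
3. with the key in, the barrel is turned back home (within 0.2 rad) (horizontal distance between green_key_mid and barrel_mouth below 0.012 m and z of green_key_mid in the frame of barrel_mouth below 0.018 m and angle between green_key_mid's own z axis and vertical below 0.26 rad and value of joint barrel below 0.2 rad), for 0.1 s.
At the end, for the whole second after the job is handed in: The green key is back in the block it came from: its centre within 12 mm of the block's slot centre sideways and less than 18 mm above its mouth, upright within 15 degrees, the block standing flat on the cart, and the barrel home within 0.2 rad (horizontal distance between green_key_mid and block_mouth below 0.012 m and z of green_key_mid in the frame of block_mouth below 0.018 m and angle between green_key_mid's own z axis and vertical below 0.26 rad and angle between block_mouth's own z axis and vertical below 0.1 rad and height (world z) of block_mouth below 0.06 m and value of joint barrel below 0.2 rad); the robot touches nothing.
It also fails if it takes over 66 s, if anything falls off the work surface, if the arm or the gripper's body presses on something with over 40 N, if the wrist force passes 120 N, or if a joint passes its speed limit or range.

## Working session

There is one attempt and no reset: what is moved stays moved. The work goes in short steps, each a Python script; the robot and the scene stay as the last script left them, time stands still between calls to the robot, and variables do not carry over. Pictures are saved under pics/ and viewed, on a budget of 10 in all, crops included, one or two more only if the job needs it, and the job is handed in when it is done.

```bash
mkdir -p pics; python3 - <<'E'
from bench import ctrl
import cv2,numpy as np
for n in("scene","top","wrist"):
    cv2.imwrite(f"pics/{n}0.png",ctrl.read_camera(n)); p=ctrl.camera_params(n)
    print(n,{k:(np.round(v,4).tolist()) for k,v in p.items()})
print(ctrl.current_t(),ctrl.current_tool_pos(),ctrl.current_eef_rot())
E
```

```text
scene {'fx': 469.1578, 'fy': 469.1578, 'cx': 322.0224, 'cy': 209.0242, 'pose': [[0.0843, -0.8105, 0.5796, 1.0614], [0.9964, 0.0758, -0.0388, -0.0761], [-0.0125, 0.5807, 0.814, 0.8971], [0.0, 0.0, 0.0, 1.0]]}
top {'fx': 414.9132, 'fy': 414.9132, 'cx': 324.9133, 'cy': 192.8621, 'pose': [[-0.0276, 0.9849, -0.1708, 0.4059], [-0.9996, -0.0289, -0.0047, -0.0478], [-0.0095, 0.1706, 0.9853, 0.8029], [0.0, 0.0, 0.0, 1.0]]}
wrist {'fx': 310.8443, 'fy': 310.8443, 'cx': 321.737, 'cy': 198.1037, 'T_tool_cam': [[-0.0009, 0.9605, 0.2782, 0.079], [1.0, 0.001, -0.0002, -0.0007], [-0.0004, 0.2782, -0.9605, -0.1703], [0.0, 0.0, 0.0, 1.0]]}
0.15 [ 0.27162251 -0.56257033  0.21346894] [[ 9.00530823e-01  4.34792026e-01 -3.62460108e-04]
 [ 4.34792174e-01 -9.00530407e-01  8.66615222e-04]
 [ 5.03910388e-05 -9.38008538e-04 -9.99999559e-01]]
```

View pics/top0.png

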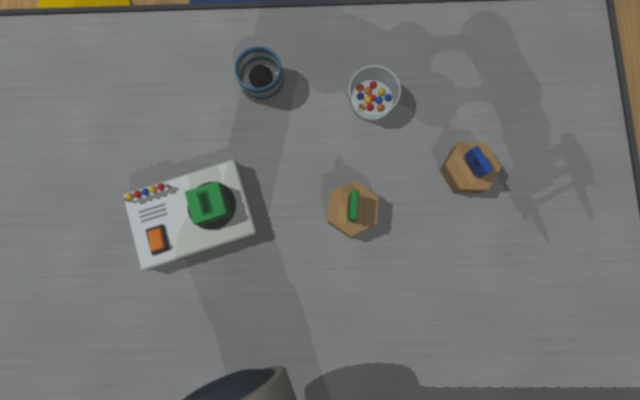

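View pics/scene0.png

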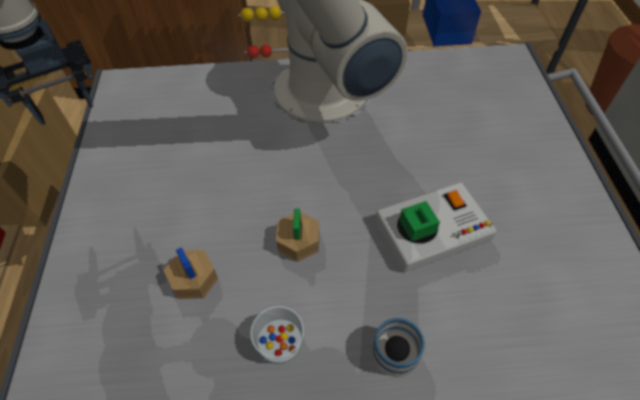

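```bash
cat > h.py <<'E'
from bench import ctrl
import cv2,numpy as np
def campose(n):
    p=ctrl.camera_params(n)
    if n!="wrist": return p,np.array(p["pose"])
    T=np.eye(4);T[:3,:3]=ctrl.current_eef_rot();T[:3,3]=ctrl.current_tool_pos()
    return p,T@np.array(p["T_tool_cam"])
def shot(n,name):
    p,T=campose(n); im=ctrl.read_camera(n); cv2.imwrite(f"pics/{name}.png",im); return im,p,T
def ray(uv,z,p,T):
    u,v=uv; d=T[:3,:3]@[(u-p["cx"])/p["fx"],-(v-p["cy"])/p["fy"],-1]
    return T[:3,3]+d*(z-T[2,3])/d[2]
def proj(X,p,T):
    c=T[:3,:3].T@(np.asarray(X)-T[:3,3]); return np.array([p["cx"]-p["fx"]*c[0]/c[2],p["cy"]+p["fy"]*c[1]/c[2]])
def R(yaw): # tool down, tool x at given world yaw (deg)
    a=np.radians(yaw);c,s=np.cos(a),np.sin(a)
    return np.array([[c,s,0],[s,-c,0],[0,0,-1.]])
E
python3 - <<'E'
from h import *
p,T=campose("top")
for n,uv,z in(("key",(353.5,205),.09),("keyA",(354,193),.094),("keyB",(353,220),.094),("bar",(207,202.5),.086),("barA",(204,193),.086),("barB",(210,214),.086)): print(n,ray(uv,z,p,T).round(4))
p,T=campose("scene")
for n,uv,z in(("key",(297,212),.094),("bar",(421,217),.086)): print(n,ray(uv,z,p,T).round(4))
k=ray((353.5,205),.094,*campose("top"));b=ray((207,202.5),.086,*campose("top"))
for P in(k,b):
  for y in(0,15,-15,180,-90,90): print(y,np.round(ctrl.ik([*P[:2],.2],R(y)),1) if ctrl.ik([*P[:2],.2],R(y)) is not None else None)
E
```

```text
key [ 0.5067 -0.0934  0.09  ]
keyA [ 0.5271 -0.0948  0.094 ]
keyB [ 0.4803 -0.0913  0.094 ]
bar [0.5192 0.1625 0.086 ]
barA [0.5362 0.1681 0.086 ]
barB [0.4987 0.1568 0.086 ]
key [ 0.4923 -0.0907  0.094 ]
bar [0.5236 0.167  0.086 ]
0 [-17.1  20.3  93.5  -0.   66.1  72.9]
15 [-17.1  20.3  93.5  -0.   66.1  57.9]
-15 [-17.1  20.3  93.5  -0.   66.1  87.9]
180 [ -17.1   20.3   93.5   -0.    66.1 -107.1]
-90 [-17.1  20.3  93.5  -0.   66.1 162.9]
90 [-17.1  20.3  93.5  -0.   66.1 -17.1]
0 [ 11.1  22.6  89.6  -0.   67.7 101.1]
15 [11.1 22.6 89.6 -0.  67.7 86.1]
-15 [ 11.1  22.6  89.6  -0.   67.7 116.1]
180 [ 11.1  22.6  89.6  -0.   67.7 -78.9]
-90 [  11.1   22.6   89.6   -0.    67.7 -168.9]
90 [11.1 22.6 89.6 -0.  67.7 11.1]
```

```bash
python3 - <<'E'
from h import *
ims=[]
for n,P,y in(("bar",[.521,.165,.19],196),("key",[.503,-.093,.19],176)):
    ctrl.goto(P,R(y)); ctrl.sleep(.2); im,p,T=shot("wrist",n+"1"); np.savez(n+"1.npz",T=T)
    ims.append(cv2.resize(im[40:360,170:470],None,fx=1.33,fy=1.8))
print(ctrl.current_t(),p['fx'])
cv2.imwrite("pics/both1.png",np.hstack(ims)); print(ims[0].shape)
E
```

```text
4.375 310.84434114340263
(576, 399, 3)
```

View pics/both1.png

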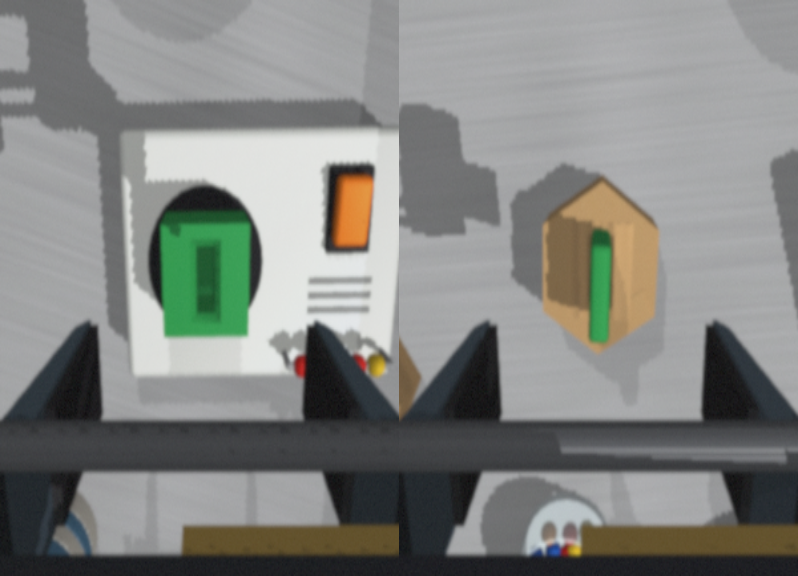

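```bash
python3 - <<'E'
from h import *
p=ctrl.camera_params("wrist"); out=[]
for n,z in(("bar",.086),("key",.094)):
    im=cv2.imread(f"pics/{n}1.png").astype(int); T=np.load(n+"1.npz")["T"]
    g=im[:,:,1]-np.maximum(im[:,:,0],im[:,:,2]); 
    print(n,np.percentile(g[g>15],[10,30,50,70,90]))
    for th in(40,55,70):
        m=(g>th).astype(np.uint8); k,l,s,c=cv2.connectedComponentsWithStats(m); i=1+np.argmax(s[1:,4])
        ct=max(cv2.findContours((l==i).astype(np.uint8),0,cv2.CHAIN_APPROX_NONE)[0],key=len)[:,0]
        W=np.array([ray(q,z,p,T)[:2] for q in ct],np.float32)
        (cx,cy),(w,h),a=cv2.minAreaRect(W*1000)
        print(th,s[i],np.round([cx,cy,w,h,a],1))
    v=cv2.resize(im[90:250,230:390].astype(np.uint8) if 0 else im[140:240,270:370].astype(np.uint8),None,fx=4,fy=4,interpolation=cv2.INTER_NEAREST)
    out.append(v)
cv2.imwrite("pics/zoom1.png",np.hstack(out))
E
```

```text
bar [25. 40. 56. 71. 73.]
40 [ 291  161   67   66 3905] [517.8 166.6  61.7  60.7  15.9]
55 [ 291  164   67   62 3272] [518.7 166.6  58.   59.5  15.9]
70 [ 293  165   63   61 2435] [518.9 166.9  56.7  56.6  17.2]
key [25. 37. 55. 73. 74.]
40 [ 566  155   74   79 3778] [515.5 158.4  60.6  59.   16.3]
55 [ 567  156   73   78 3200] [516.5 159.   57.9  57.9  16.5]
70 [ 568  157   72   75 2580] [516.4 159.3  55.5  56.4  16.8]
```

View pics/zoom1.png

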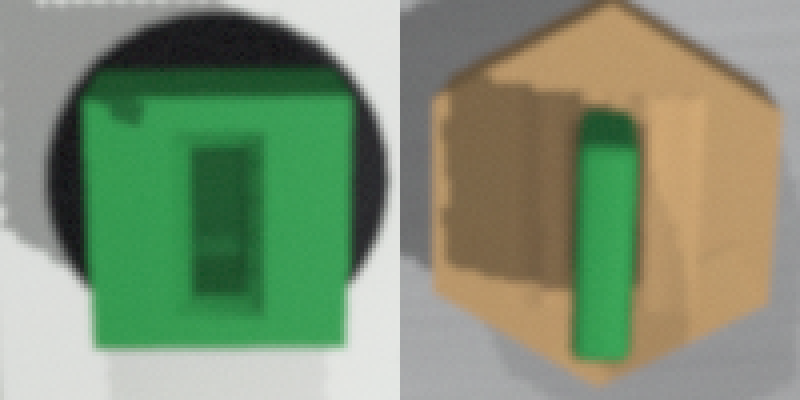

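```bash
python3 - <<'E'
from h import *
p=ctrl.camera_params("wrist")
im=cv2.imread("pics/key1.png").astype(int); T=np.load("key1.npz")["T"]
g=im[:,:,1]-np.maximum(im[:,:,0],im[:,:,2])
for th in(40,55,65):
    m=(g>th).astype(np.uint8); m[:,450:]=0
    ct=max(cv2.findContours(m,0,cv2.CHAIN_APPROX_NONE)[0],key=len)[:,0]
    W=np.array([ray(q,.094,p,T)[:2] for q in ct],np.float32)
    print(th,np.round([*np.ravel(cv2.minAreaRect(W*1000)[0]),*cv2.minAreaRect(W*1000)[1],cv2.minAreaRect(W*1000)[2]],1))
f=lambda x,y:(270+(x-400)/4,140+y/4)
for e in((607,148),(602.5,360)): print(ray(f(*e),.094,p,T).round(4))
H=[ray(f(*e),.046,p,T)[:2] for e in((612,2),(780,107),(768,303),(600,385),(433,292),(433,97))]
H=np.array(H);print(H.round(4),H.mean(0),[np.degrees(np.arctan2(*(H[i]-H[(i+3)%6])[::-1])) for i in range(3)])
E
```

```text
40 [505.3 -92.3  13.1  51.8  84. ]
55 [506.6 -92.2  11.9  49.   84. ]
65 [507.  -92.   10.6  48.   84. ]
[ 0.4824 -0.0899  0.094 ]
[ 0.532  -0.0943  0.094 ]
[[ 0.4558 -0.0868]
 [ 0.4852 -0.0457]
 [ 0.5381 -0.0505]
 [ 0.5586 -0.097 ]
 [ 0.5288 -0.1396]
 [ 0.4765 -0.134 ]] [ 0.50716951 -0.09228696] [np.float64(174.3100416218206), np.float64(114.91282797533194), np.float64(53.602811617336165)]
```

```bash
python3 - <<'E'
from h import *
x,y=.5066,-.0922; Rk=R(174.6)
ctrl.goto([x,y,.13],Rk); ctrl.command_gripper(.55)
print(ctrl.move_l([x,y,.060],.08,contact_N=8),ctrl.current_tool_pos())
ctrl.command_gripper(0.0); print("grip mm",ctrl.current_grip_width()*91,ctrl.current_contact_force().round(2) )
f0=ctrl.current_contact_force()
print(ctrl.move_l([x,y,.105],.05), ctrl.current_contact_force()-f0)
im,p,T=shot("scene","lift"); w,_,_=shot("wrist","liftw")
cv2.imwrite("pics/lift2.png",np.hstack([cv2.resize(im[150:310,200:360],(400,400)),cv2.resize(w[100:300,220:420],(400,400))]))
print(ctrl.current_t())
E
```

```text
False [ 0.50687134 -0.09226154  0.06034273]
grip mm 13.896554508760572 [ 0.03 -1.2   1.13]
False [-0.53231827  1.21211847 -2.07312136]
8.3167
```

View pics/lift2.png

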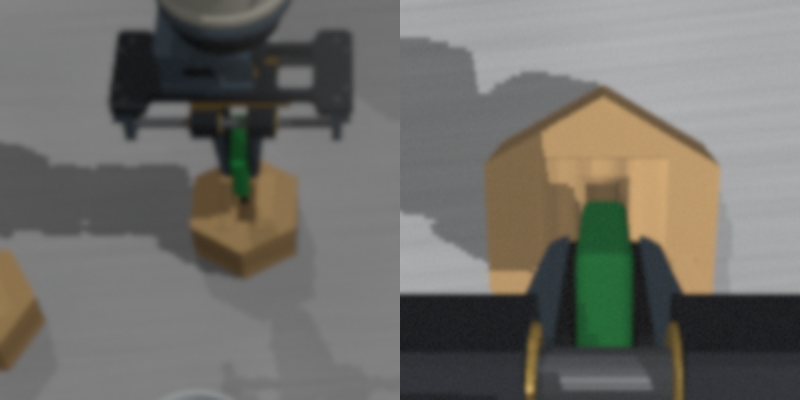

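```bash
python3 - <<'E'
from h import *
x,y=.5187,.1667; Rb=R(196)
p0=ctrl.current_tool_pos()
ctrl.move_l([p0[0],p0[1],.19],.12)
ctrl.goto([x,y,.19],Rb)
ctrl.move_l([x,y,.145],.08); ctrl.sleep(.1); f0=ctrl.current_contact_force()
c=ctrl.move_l([x,y,.0995],.035,contact_N=12)
print(c,ctrl.current_tool_pos(),ctrl.current_contact_force()-f0,ctrl.current_wrist_torque(),ctrl.current_grip_width()*91)
im,p,T=shot("scene","ins"); w,_,_=shot("wrist","insw")
cv2.imwrite("pics/ins2.png",np.hstack([cv2.resize(im[130:290,340:500],(400,400)),cv2.resize(w[100:300,220:420],(400,400))]))
print(ctrl.current_t())
E
```

```text
True [0.51863763 0.16668076 0.09997179] [-1.4688897  -0.1904115   8.47449796] [ 0.02088275  0.15277696 -0.04002944] 13.908607049370255
12.3583
```

View pics/ins2.png

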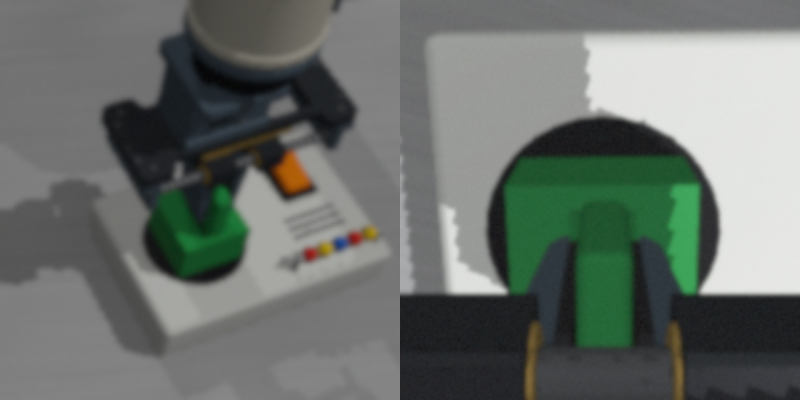

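```bash
python3 - <<'E'
from h import *
P=ctrl.current_tool_pos(); ctrl.move_l([P[0],P[1],.1008],.03)
q=np.array(ctrl.current_q()); t=lambda:print(ctrl.current_q()[5]-q[5],ctrl.current_wrist_torque().round(3),ctrl.current_contact_force().round(1),ctrl.current_tool_pos().round(4))
for d in(40,70,78,82):
    a=q.copy();a[5]+=d;ctrl.movej(a);t()
ctrl.sleep(.3)
im,_,_=shot("wrist","turnw");sc,_,_=shot("scene","turn")
for d in(40,10,-4):
    a=q.copy();a[5]+=d;ctrl.movej(a);t()
ctrl.sleep(.3)
cv2.imwrite("pics/turn2.png",np.hstack([cv2.resize(im[100:300,220:420],(400,400)),cv2.resize(shot("wrist","backw")[0][100:300,220:420],(400,400))]))
print(ctrl.current_t())
E
```

```text
39.85086065856013 [ 0.536 -0.14   0.086] [-0.4  2.2 -1. ] [0.5187 0.1668 0.1008]
69.754373403492 [ 1.014 -0.44   0.023] [ 0.9  4.5 -1. ] [0.519  0.1669 0.101 ]
77.83861067557552 [ 1.03  -0.631  0.046] [ 1.7  4.9 -1. ] [0.5192 0.1669 0.1011]
81.80461334294178 [ 1.111 -0.893  0.328] [ 3.8  5.4 -2.3] [0.5194 0.167  0.1011]
40.04588143998521 [ 0.265 -0.288  0.047] [ 0.6  1.6 -0.8] [0.5188 0.1666 0.1009]
10.21516287222336 [-0.083 -0.098  0.047] [ 0.  -0.2 -0.2] [0.5186 0.1666 0.1009]
-3.6457352073847886 [ 0.16  -0.151 -0.038] [-0.7  0.9  0.3] [0.5187 0.1667 0.1009]
16.8833
```

View pics/turn2.png

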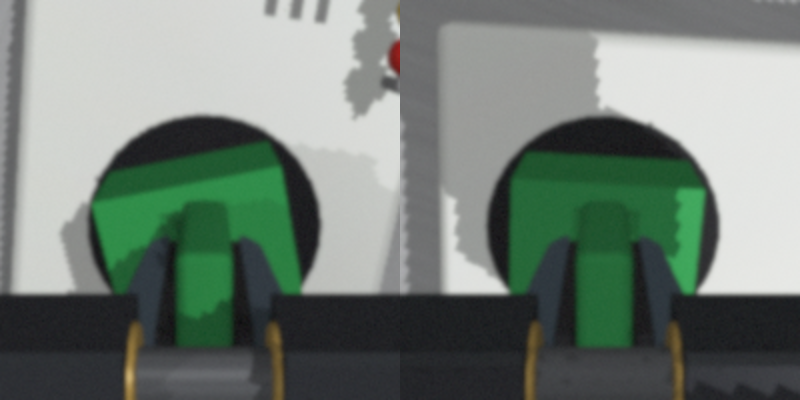

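```bash
python3 - <<'E'
from h import *
q=np.array(ctrl.current_q()); q[5]+=3.65; ctrl.movej(q)
P=ctrl.current_tool_pos(); ctrl.move_l([P[0],P[1],.145],.06); ctrl.move_l([P[0],P[1],.19],.12)
shot("wrist","barafter")
x,y=.5066,-.0922; Rk=R(174.6)
ctrl.goto([x,y,.19],Rk); ctrl.move_l([x,y,.108],.1); ctrl.sleep(.1); f0=ctrl.current_contact_force()
c=ctrl.move_l([x,y,.0595],.035,contact_N=10)
print(c,ctrl.current_tool_pos(),ctrl.current_contact_force()-f0,ctrl.current_wrist_torque(),ctrl.current_grip_width()*91,ctrl.current_t())
w=shot("wrist","retw")[0]; s=shot("scene","ret")[0]
cv2.imwrite("pics/ret2.png",np.hstack([cv2.resize(s[150:310,200:360],(400,400)),cv2.resize(w[100:300,220:420],(400,400))]))
E
```

```text
True [ 0.50653007 -0.092173    0.06000461] [-0.87161817 -0.9367977   9.32961135] [0.18015067 0.00452283 0.03969875] 13.620772558984386 21.9917
```

View pics/ret2.png

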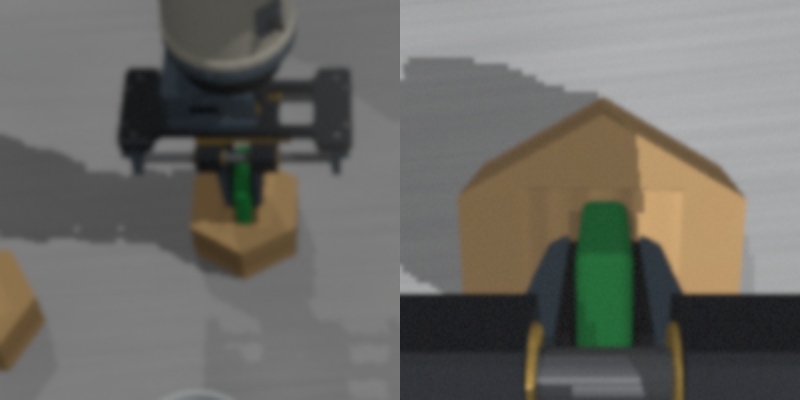

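The picture shows the key seated in the block: the TCP is at the height it was gripped at, and the block sits flat. Next I'll release, retreat and check.

```bash
python3 - <<'E'
from h import *
x,y=.5066,-.0922
ctrl.command_gripper(.5); ctrl.move_l([x,y,.12],.08); ctrl.goto([.503,-.093,.19],R(176)); ctrl.sleep(.3)
w=shot("wrist","end")[0]; _,T=campose("wrist"); p=ctrl.camera_params("wrist")
def fit(im,T,z,umax):
    g=im.astype(int); g=g[:,:,1]-np.maximum(g[:,:,0],g[:,:,2]); m=(g>55).astype(np.uint8); m[:,umax:]=0
    ct=max(cv2.findContours(m,0,cv2.CHAIN_APPROX_NONE)[0],key=len)[:,0]
    return cv2.minAreaRect(np.array([ray(q,z,p,T)[:2]*1000 for q in ct],np.float32))
print(fit(w,T,.094,450))
# barrel in the same view, before and after
a=cv2.imread("pics/key1.png"); Ta=np.load("key1.npz")["T"]
for im,t in((a,Ta),(w,T)): 
    im=im.copy(); im[:,:450]=0; print(fit(im,t,.086,640))
cv2.imwrite("pics/end2.png",np.hstack([cv2.resize(w[140:240,270:370],(400,400)),cv2.resize(w[130:260,500:640],(400,400))]))
print(ctrl.current_t(),ctrl.current_contact_force())
E
```

```text
((506.3509826660156, -91.3670425415039), (11.875858306884766, 49.64088439941406), 84.40543365478516)
((519.2592163085938, 166.39186096191406), (59.65315628051758, 59.602569580078125), 16.543428421020508)
((519.3576049804688, 166.29837036132812), (59.54243087768555, 59.67558288574219), 16.541873931884766)
24.3917 [ 0.27126901 -0.61641634 -0.33243383]
```

View pics/end2.png

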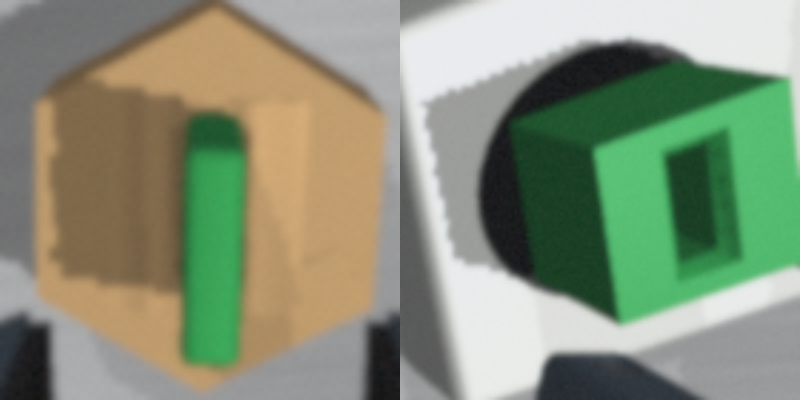

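The key stands in the block as it did at the start, and the barrel is home (16.54° before and after).

```bash
python3 -c "
from bench import ctrl
ctrl.sign_off()"
```

```text
the job is handed in; nothing more can be done
```

I reset the counter and handed the job in at about 24.4 s, well under the 66 s limit; sign-off gives no verdict, so the result rests on my own checks. I moved the green key to the barrel, turned it 82° clockwise to the stop and back home, then returned it fully to its block and let go.

- **Key in the barrel:** it met the shoulder at tool height 0.100 m, as calculated for fully in.
- **At the stop:** the turning torque rose to 0.33 N m, and the picture shows the barrel about 13° behind the key, so near its 70° stop. I judged the barrel's angle from that picture and did not measure it directly.
- **Barrel home:** its angle in the same camera view was 16.54° both before and after.
- **Key back in the block:** it seated at tool height 0.060 m, the same as when gripped. Its final position is within about 1 mm and 0.5° of where it started, with the block flat and the gripper clear.

No check failed. The one odd reading was a 2 N force change when I lifted the key, more than its 0.6 N weight, but the pictures show the block stayed in place.

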